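# Stack the keyed bat support

### The arm

A 6-joint arm with a two-finger parallel gripper is mounted at the origin on the work surface. World frame = base frame: x ahead of the robot, y to its left, z up, the work surface at z = 0. Lengths are in mm, angles in rad, forces in N, time in s.
With the tool pointing down it reaches from about 400 to 925 mm from the base axis. Payload 12.5 kg.
Tool frame: the origin (TCP) lies at the very end of the fingers, on their centre line; the grasp point (between the pads) lies 19 mm behind it; z points along the fingers, x is the direction in which the jaws open and shut, and the axes are right-handed (so a half turn about z gives the same grasp; the last joint's range is limited). The gripper opens to 95 mm and grips with 3 to 60 N. Pads are 20 mm wide; open, the fingers measure 119 mm over their backs; the gripper's body (75 mm by 180 mm) begins 59 mm behind the grasp point.
Start: joints at [-1.29, 0.491, 1.559, -0, 1.092, -0.106], TCP at [235.791, -578.835, 214.661] pointing down, gripper open.
Joint ranges: [-3.1, 3.1], [-0.84, 2.19], [0.05, 2.79], [-1.13, 4.28], [0.06, 2.93], [-2.69, 2.69]. Speed limits (rad/s): [2.22, 2.22, 2.79, 3.14, 3.14, 3.14].

### API

Orientations are given as [roll, pitch, yaw] about the fixed x, y, z axes, in that order (R = Rz(yaw) Ry(pitch) Rx(roll)).
In Python, from cell import state, viewer, ticket, look_for, regions_of gives the robot as it stands.
- The arm moves only by the shell command python3 -m inch 'ROWS'. ROWS is JSON, a list of rows, each a list of 7 numbers: the turn, a rotation vector about the world's x, y, z in degrees, then the shift along the world's x, y, z in mm, then the opening, from -1 (shut) to 1 (fully open). In form: [[rx, ry, rz, tx, ty, tz, hand], ...]. A call has 1 to 10 rows; each row shifts and turns the commanded pose from where the row before left it; what a row does not reach is not made up. A row lasts 1/10 s, in which the tool goes at most 50 mm and 8.59 degrees, less where a joint would pass 70% of its speed; a pose out of reach is approached as far as the arm can. A call with a gripper value outside its range is refused whole. The fingers move at their own pace and stop on an object; the grip force is fixed at half the most. Time passes only in rows, so rows that do not move let the fingers close. It gives the time, the measured TCP pose, the force and the opening at its end, in the units of the state.
- state(): the state, without advancing time (a new reading comes with each control period).
- viewer.read_camera(name): name is "scene" or "top" or "wrist"; returns a dict with "color" (480x640x3 uint8, red, green, blue), "depth" (480x640 float32, mm along the optical axis (not along the pixel's ray), 0 where there is no reading), "fx", "fy", "cx", "cy" (pixels), "position" and "orientation" of the camera in the world. Camera axes: x right, y down, z forward; pixel columns grow to the right and rows downward; lengths in mm; the calibration is good to about 2 mm. The wrist camera is an equidistant fisheye: a pixel r from the principal point sees the ray r / f radians off the axis. A picture is of the moment at which its call begins.
- ticket.job_done(): hands the job in, once; it reports no verdict.
Trained networks look in the newest picture that a camera, given by its name, has taken for a name from the list of things; names that differ only in an ending like _2 or _b are one class to them, and where a whole thing is asked for, a point or a joint stands for the part that bears it (a point fixed in the world has none). Each returns a list of dicts, best first, with "score" (0 to 1); they miss things now and then, are a little off and sometimes report something else, mostly with a low value. They report only what shows in the picture. A call takes as long as a camera call. They do not tell look-alikes from the thing itself.
- look_for(name, camera): "box" ([left, top, right, bottom] as shares, 0 to 1, of the picture: columns of its width, rows of its height, round what is visible of it).
- regions_of(name, camera): "pixels" (480x640 bool, what is visible of it) and "box" ([left, top, right, bottom] as shares, 0 to 1, of the picture: columns of its width, rows of its height, round what is visible of it).
The state is a dict: "t": time; "joints": joint angles; "qvel": joint speeds; "tau": joint torques, N m; "eef_pos": TCP position; "tcp_rot": TCP orientation; "ft_force": force on the tool from outside, world axes, zero at the start; "moment": the same for the moment, N m; "opening": opening from 0.0 (shut) to 1.0 (fully open).
Only numpy, scipy, OpenCV 4.12 (cv2) and the standard library are available. Lean on these libraries where they do the work, as an engineer would, in place of code of your own. Each camera call takes 0.05 s, during which the arm holds its last target. There are 200 camera calls.

### The job

Build up the support for a bat on the bench: set the tall notched riser on the steel pedestal, its lug down in the pedestal's notch, and on the riser, in the same way, the vee-topped cradle. Each must sit fully home, upright, centred on and square with the piece below.

Things in the scene. Friction and masses are not known exactly. Their poses are not given: they have to be found in the camera images.
- pedestal: Dark steel pedestal fixed to the bench: base plate 140 x 90 x 12 mm, on it a block 80 mm wide (own x), 50 mm long (own y), its top 60 mm above the bench. An open notch runs along own y through the top, 50 mm wide, 18 mm deep. Origin: centre of the underside, z up. A seated riser's shoulders rest on the block's top, its origin 45 mm above this one.
- tall_riser: Light wooden block 80 (x) x 50 (y) x 80 mm high, the taller of two with a notched top; stands upright on its lug, a tongue along y 30 mm wide, 15 mm high. Top notch along y, 50 mm wide, 18 mm deep. Grasp across the flat end faces (along y, 50 mm), 42 mm above the origin. 0.15 kg. Origin: centre of the lug's underside, z up. A seated cradle's origin is 65 mm above it.
- cradle: Light wooden block 80 (x) x 50 (y) x 75 mm high with a vee groove along y in its top, 25 mm deep; stands upright on its lug, a tongue along y 30 mm wide, 15 mm high. Grasp across the flat end faces (along y, 50 mm), 38 mm above the origin. 0.14 kg. Origin: centre of the lug's underside, z up. A similar block with a flat top is a bystander.
There are look-alikes about, which are no part of the job. Leave any purple look-alike of the tall_riser alone. What is shaped like the cradle but purple is not meant.

How it is judged (in metres and radians):
At the end, for the whole second after the job is handed in: The tall riser sits in the pedestal's notch and the cradle in the riser's notch: each seated to full depth within 5 mm, centred within 20 mm of the block below, square with it within 17 degrees, upright within 6 degrees, at rest (z of tall_riser in the frame of pedestal between 0.04 and 0.05 m and horizontal distance between tall_riser and pedestal below 0.02 m and angle between the y axis of tall_riser and the y axis of pedestal, either way round below 0.3 rad and angle between each of tall_riser, cradle's own z axis and vertical below 0.1 rad and linear speed of each of tall_riser, cradle below 0.02 m/s and angular speed of each of tall_riser, cradle below 0.2 rad/s and z of cradle in the frame of tall_riser between 0.06 and 0.07 m and horizontal distance between cradle and tall_riser below 0.02 m and angle between the y axis of cradle and the y axis of tall_riser, either way round below 0.3 rad); the robot touches nothing.
It also fails if it takes over 69 s, if anything falls off the work surface, if the arm or the gripper's body presses on something with over 40 N, if the wrist force passes 120 N, or if a joint passes its speed limit or range.

## Working session

There is one attempt and no reset: what is moved stays moved. The work goes in short steps, Python scripts to look and compute and a shell command to move; the robot and the scene stay as the last step left them, time stands still between calls to the robot, and variables do not carry over. Pictures are saved under pics/ and viewed, on a budget of 10 in all, crops included, one or two more only if the job needs it, and the job is handed in when it is done.

```bash
mkdir -p pics
cat > h.py <<'E'
import numpy as np, cv2
from scipy.spatial.transform import Rotation as R
from cell import state, viewer, ticket, look_for, regions_of
def rot(o):
    o=np.array(o,float)
    if o.shape==(3,3): return o
    return R.from_euler('xyz',o).as_matrix() if o.size==3 else R.from_quat(o).as_matrix()
def cloud(im):
    d=im["depth"]; v,u=np.mgrid[:480,:640]
    P=np.stack([(u-im["cx"])/im["fx"]*d,(v-im["cy"])/im["fy"]*d,d],-1)
    W=P@rot(im["orientation"]).T+np.array(im["position"]); W[d==0]=np.nan
    return W
def save(n,c): cv2.imwrite(f"pics/{n}.png",c[...,::-1])
E
python3 - <<'E'
from h import *
for c in("top","scene"):
    im=viewer.read_camera(c); save(c+"0",im["color"]); W=cloud(im)
    print(c,im["position"],im["orientation"],im["fx"])
    for n in("pedestal","tall_riser","cradle"):
        for r in regions_of(n,c):
            m=r["pixels"]; p=W[m]; p=p[~np.isnan(p[:,0])]
            if len(p)<20: continue
            z=np.percentile(p[:,2],97); t=p[p[:,2]>z-6]
            rc=cv2.minAreaRect(t[:,:2].astype(np.float32))
            print(n,round(r["score"],2),(np.array(r["box"])*[640,480,640,480]).round(),"z",z.round(),"rect",np.round(rc[0]),np.round(rc[1]),round(rc[2]),"col",im["color"][m].mean(0).round())
print(state())
E
```

```text
top [ 480.66254655   29.59740629 1350.89181724] [-3.0783115   0.01135769 -1.5725667 ] 620.2053667170899
pedestal 0.65 [342. 199. 388. 268.] z 63.0 rect [585. -65.] [49. 80.] 84 col [85. 81. 78.]
pedestal 0.64 [188. 208. 226. 253.] z 84.0 rect [582. 266.] [80. 50.] 18 col [160. 127.  86.]
tall_riser 0.81 [126. 202. 176. 230.] z 84.0 rect [612. 387.] [49. 81.] 1 col [103.  51. 111.]
tall_riser 0.69 [192. 150. 222. 195.] z 84.0 rect [706. 266.] [50. 80.] 89 col [104.  53. 112.]
cradle 0.92 [448. 152. 485. 196.] z 79.0 rect [ 702. -282.] [81. 51.] 4 col [89. 42. 96.]
cradle 0.78 [450. 210. 484. 254.] z 79.0 rect [ 581. -279.] [50. 80.] 84 col [142. 111.  74.]
scene [1161.30591735  399.08784136  588.25447181] [-2.24680551  0.02117533  2.09682471] 524.2354672662503
pedestal 0.65 [218. 204. 306. 273.] z 60.0 rect [585. -64.] [54. 82.] 84 col [60. 58. 58.]
tall_riser 0.85 [427. 254. 468. 326.] z 81.0 rect [603. 275.] [128.  50.] 18 col [126. 100.  75.]
tall_riser 0.72 [484. 291. 563. 372.] z 81.0 rect [611. 389.] [54. 80.] 1 col [80. 44. 91.]
tall_riser 0.64 [382. 301. 444. 384.] z 81.0 rect
[... 178 characters left out ...]
 rect [ 702. -279.] [82. 53.] 5 col [70. 39. 79.]
{'t': 0.4, 'joints': array([-1.28962312e+00,  4.90992844e-01,  1.55899319e+00, -2.91906255e-05,
        1.09171082e+00, -1.05579349e-01]), 'qvel': array([ 0.00034978, -0.00040943, -0.0011546 ,  0.0009907 ,  0.00084976,
       -0.00046046]), 'tau': array([-5.15350587e-05, -6.11914372e+01, -2.58177763e+01,  6.91961730e-02,
        4.52721503e-02, -2.67521489e-05]), 'eef_pos': array([ 235.75708841, -578.79616132,  214.57110186]), 'tcp_rot': array([ 3.14157788e+00,  1.06348045e-04, -1.18403031e+00]), 'ft_force': array([-0.11392663,  0.49472526, -0.06633063]), 'moment': array([-0.0295718 ,  0.00443254, -0.02047374]), 'opening': 0.9988028200470916}
```

View pics/top0.png

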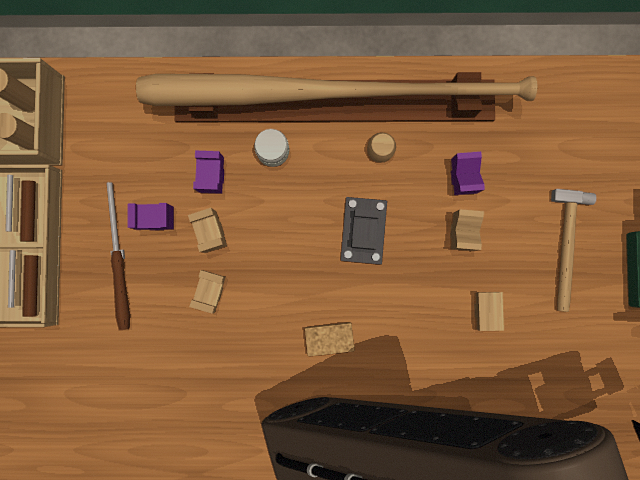

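View pics/scene0.png

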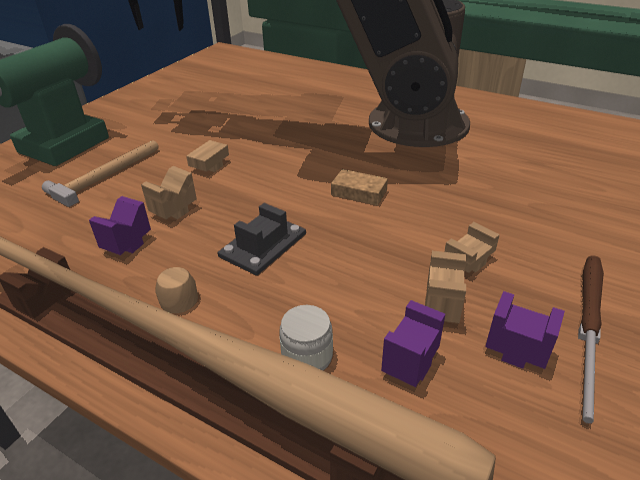

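The top view shows the wooden tall riser at about (207,230) px, next to the lower wooden one at (208,292). The pedestal is at (364,231), the vee cradle at (469,230) and a flat-topped bystander at (491,311). The scene view agrees.

Both cameras give:
- **Riser:** (582,266), y axis 108°.
- **Pedestal:** (585,-65), y axis 84°.
- **Cradle:** (582,-278), y axis 84°.

I'm moving to the riser now.

```bash
python3 -m inch '[[0,0,-0.42,30,40,0,1],[0,0,-0.42,30,40,0,1],[0,0,-0.42,30,40,0,1],[0,0,-0.42,30,40,0,1],[0,0,-0.42,30,40,0,1],[0,0,-0.42,30,40,0,1],[0,0,-0.42,30,40,0,1],[0,0,-0.42,30,40,0,1],[0,0,-0.42,30,40,0,1],[0,0,-0.42,30,40,0,1]]'
python3 -m inch '[[0,0,0,5,44,0,1],[0,0,0,5,44,0,1],[0,0,0,5,44,0,1],[0,0,0,5,44,0,1],[0,0,0,5,44,0,1],[0,0,0,5,44,0,1],[0,0,0,5,44,0,1],[0,0,0,5,44,0,1],[0,0,0,5,44,0,1],[0,0,0,0,0,0,1]]'
python3 - <<'E'
from h import *
# refined rects of top faces with both cameras
for c in("top","scene"):
    im=viewer.read_camera(c);W=cloud(im);
    for n,x,y,zl,zh in(("riser",582,266,70,95),("ped",585,-65,50,70),("cradle",582,-278,60,85)):
        k=(abs(W[...,0]-x)<55)&(abs(W[...,1]-y)<55)&(W[...,2]>zl)&(W[...,2]<zh)
        p=W[k]; 
        if len(p)>20:
            rc=cv2.minAreaRect(p[:,:2].astype(np.float32)); print(c,n,len(p),np.round(rc,1) if 0 else rc)
im=viewer.read_camera("wrist"); save("w1",im["color"]); print(state()["eef_pos"],state()["tcp_rot"],state()["ft_force"])
E
```

```text
t: 1.4
eef_pos: [536.8, -177.0, 214.9]
tcp_rot: [-3.141, -0.0, -1.258]
ft_force: [1.1, -1.4, -1.0]
opening: 0.997
t: 2.4
eef_pos: [580.7, 221.6, 214.4]
tcp_rot: [-3.141, 0.001, -1.253]
ft_force: [-0.1, -0.9, 0.5]
opening: 1.0
top ped 362 ((584.8973999023438, -64.65798950195312), (49.958229064941406, 80.3232650756836), 84.13807678222656)
top cradle 758 ((581.66015625, -279.1313171386719), (52.166664123535156, 80.72789001464844), 85.23277282714844)
scene riser 867 ((582.259033203125, 268.22900390625), (84.98234558105469, 49.85757827758789), 18.00008201599121)
scene ped 549 ((585.26708984375, -63.23949432373047), (52.01131820678711, 83.08099365234375), 85.181396484375)
scene cradle 672 ((581.7091064453125, -276.35906982421875), (55.47731399536133, 83.85523223876953), 85.14784240722656)
[580.56326268 216.94924619 214.46913679] [ 3.14105649e+00 -2.55649206e-04 -1.25674203e+00] [-0.15941179  0.06431409  0.33491869]
```

View pics/w1.png

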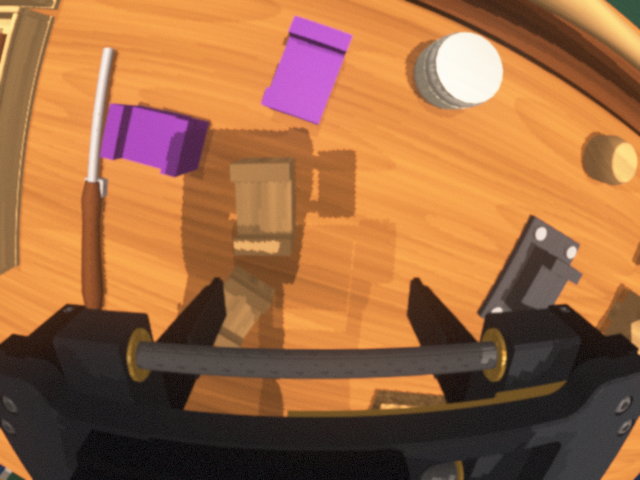

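The wrist view shows the riser at (263,205), square with the jaws and still about 50 mm to the side in +y. I'll shift across, then descend.

```bash
python3 -m inch '[[0,0,0,1,25,0,1],[0,0,0,1,25,0,1],[0,0,0,0,0,0,1],[0,0,0,0,0,-30,1],[0,0,0,0,0,-30,1],[0,0,0,0,0,-30,1],[0,0,0,0,0,-30,1],[0,0,0,0,0,0,1],[0,0,0,0,0,0,1]]'
python3 -m inch '[[0,0,0,0,0,-20,1],[0,0,0,0,0,-20,1],[0,0,0,0,0,-20,1],[0,0,0,0,0,-10,1],[0,0,0,0,0,0,1],[0,0,0,0,0,0,1]]'
```

```text
t: 3.45
eef_pos: [583.2, 266.1, 95.3]
tcp_rot: [3.141, -0.0, -1.258]
ft_force: [-0.5, 0.3, 0.3]
opening: 0.998
t: 4.05
eef_pos: [583.5, 267.2, 26.0]
tcp_rot: [-3.14, -0.0, -1.257]
ft_force: [0.9, 0.6, 0.2]
opening: 1.0
```

```bash
python3 -m inch '[[0,0,0,-1,0,-2,1],[0,0,0,0,0,0,-1],[0,0,0,0,0,0,-1],[0,0,0,0,0,0,-1],[0,0,0,0,0,0,-1],[0,0,0,0,0,0,-1],[0,0,0,0,0,0,-1],[0,0,0,0,0,0,-1]]'
python3 -m inch '[[0,0,0,0,0,10,-1],[0,0,0,0,0,20,-1],[0,0,0,0,0,30,-1],[0,0,0,0,0,30,-1],[0,0,0,0,0,30,-1],[0,0,0,0,0,20,-1],[0,0,0,0,0,0,-1],[0,0,0,0,0,0,-1]]'
```

```text
t: 4.85
eef_pos: [581.8, 267.2, 22.6]
tcp_rot: [3.141, -0.0, -1.257]
ft_force: [-0.3, 0.3, 0.8]
opening: 0.526
t: 5.65
eef_pos: [581.5, 267.1, 162.5]
tcp_rot: [3.142, -0.0, -1.257]
ft_force: [-0.2, -0.3, -1.6]
opening: 0.522
```

The riser is held: opening is 50 mm and the force is about -1.5 N. Next I carry it to the pedestal at (585,-64), turning -24°.

```bash
python3 -m inch '[[0,0,-3,0.4,-40,0,-1],[0,0,-3,0.4,-40,0,-1],[0,0,-3,0.4,-40,0,-1],[0,0,-3,0.4,-40,0,-1],[0,0,-3,0.4,-40,0,-1],[0,0,-3,0.4,-40,0,-1],[0,0,-3,0.4,-40,0,-1],[0,0,-3,0.4,-40,0,-1],[0,0,0,0,-11,0,-1],[0,0,0,0,0,0,-1]]'
python3 -m inch '[[0,0,0,0,0,0,-1],[0,0,0,0,0,0,-1]]'
python3 - <<'E'
from h import *
for c in("top","scene"):
    im=viewer.read_camera(c);W=cloud(im); save("carry_"+c,im["color"])
    s=state();e=s["eef_pos"]
    for n,z0,z1 in(("ped",52,70),("riserside",145,215)):
        k=(abs(W[...,0]-585)<60)&(abs(W[...,1]+64)<60)&(W[...,2]>z0)&(W[...,2]<z1);p=W[k]
        print(c,n,len(p),p.min(0).round(),p.max(0).round())
print(e,np.degrees(s["tcp_rot"]))
E
```

```text
t: 6.65
eef_pos: [584.4, -65.0, 161.3]
tcp_rot: [3.139, 0.0, -1.678]
ft_force: [0.7, -0.0, -1.5]
opening: 0.526
t: 6.85
eef_pos: [584.8, -62.4, 162.3]
tcp_rot: [3.141, 0.0, -1.674]
ft_force: [0.3, 0.4, -1.2]
opening: 0.521Traceback (most recent call last):
  File "<stdin>", line 7, in <module>
    return umr_minimum(a, axis, None, out, keepdims, initial, where)
ValueError: zero-size array to reduction operation minimum which has no identity
```

```bash
python3 -m inch '[[0,0,0,0,-1.5,-20,-1],[0,0,0,0,0,-20,-1],[0,0,0,0,0,-20,-1],[0,0,0,0,0,-12,-1],[0,0,0,0,0,0,-1],[0,0,0,0,0,0,-1]]'
python3 -m inch '[[0,0,0,0,0,-6,-1],[0,0,0,0,0,-6,-1],[0,0,0,0,0,-5,-1],[0,0,0,0,0,-3,-1],[0,0,0,0,0,-2,-1],[0,0,0,0,0,0,-1],[0,0,0,0,0,0,-1]]'
```

```text
t: 7.5
eef_pos: [585.3, -65.0, 91.1]
tcp_rot: [-3.141, -0.0, -1.676]
ft_force: [-0.5, 0.0, -0.2]
opening: 0.525
t: 8.2
eef_pos: [585.0, -65.4, 68.7]
tcp_rot: [-3.142, -0.0, -1.676]
ft_force: [0.3, -0.2, -1.0]
opening: 0.524
```

```bash
python3 -m inch '[[0,0,0,0,0,-1,-1],[0,0,0,0,0,-0.5,-1],[0,0,0,0,0,0,-1],[0,0,0,0,0,0,-1]]'
```

```text
t: 8.6
eef_pos: [585.1, -65.4, 67.6]
tcp_rot: [-3.141, -0.0, -1.676]
ft_force: [-0.8, 0.8, 5.4]
opening: 0.529
```

Contact shows at the expected height of 67.6 mm, with 5.4 N. I'll release, rise, and go to the cradle (581.7,-277.5), 212 mm away in -y with no turn.

```bash
python3 -m inch '[[0,0,0,0,0,0,1],[0,0,0,0,0,0,1],[0,0,0,0,0,0,1],[0,0,0,0,0,0,1],[0,0,0,0,0,20,1],[0,0,0,0,0,30,1],[0,0,0,0,0,30,1],[0,0,0,0,0,20,1]]'
python3 -m inch '[[0,0,0,0,-35,0,1],[0,0,0,-1,-35,0,1],[0,0,0,-1,-35,0,1],[0,0,0,-1,-35,0,1],[0,0,0,0,-35,0,1],[0,0,0,0,-35,0,1],[0,0,0,0,-2,0,1],[0,0,0,0,0,0,1],[0,0,0,0,0,0,1]]'
python3 - <<'E'
from h import *
for c in("top","scene"):
    im=viewer.read_camera(c);W=cloud(im); save("b_"+c,im["color"])
    k=(abs(W[...,0]-585)<60)&(abs(W[...,1]+64)<60)&(W[...,2]>115)&(W[...,2]<135);p=W[k]
    if len(p)>20: print(c,np.median(p[:,2]),cv2.minAreaRect(p[:,:2].astype(np.float32)))
im=viewer.read_camera("wrist")
save("bmix",np.hstack([cv2.imread("pics/b_scene.png")[100:400,100:500,::-1],cv2.resize(im["color"],(400,300))]))
E
```

```text
t: 9.4
eef_pos: [585.4, -65.4, 169.1]
tcp_rot: [-3.14, -0.0, -1.676]
ft_force: [-0.3, -0.3, -1.0]
opening: 0.996
t: 10.3
eef_pos: [581.9, -276.4, 167.0]
tcp_rot: [3.141, 0.0, -1.676]
ft_force: [-0.3, 1.1, -1.0]
opening: 0.998
top 125.59442423498808 ((585.1832275390625, -66.38471221923828), (49.918766021728516, 80.27545928955078), 84.03728485107422)
scene 124.08355394856903 ((585.0419921875, -64.17179870605469), (53.539695739746094, 83.46321868896484), 82.88714599609375)
```

View pics/bmix.png

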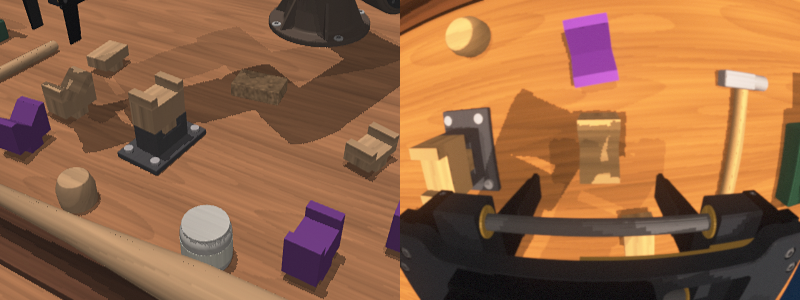

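The left half shows the riser standing square in the pedestal at (155,105), with its top at 125 mm. The right half shows the cradle at (600,150), centred and square between the fingers. I'll descend on it.

```bash
python3 -m inch '[[0,0,0,0,-1,-30,1],[0,0,0,0,0,-30,1],[0,0,0,0,0,-30,1],[0,0,0,0,0,-30,1],[0,0,0,0,0,-20,1],[0,0,0,0,0,-8,1],[0,0,0,0,0,0,1],[0,0,0,0,0,0,1]]'
python3 -m inch '[[0,0,0,0,0,0,-1],[0,0,0,0,0,0,-1],[0,0,0,0,0,0,-1],[0,0,0,0,0,0,-1],[0,0,0,0,0,0,-1],[0,0,0,0,0,0,-1],[0,0,0,0,0,0,-1]]'
python3 -m inch '[[0,0,0,0,0,10,-1],[0,0,0,0,0,20,-1],[0,0,0,0,0,30,-1],[0,0,0,0,0,30,-1],[0,0,0,0,0,30,-1],[0,0,0,0,0,30,-1],[0,0,0,0,0,30,-1],[0,0,0,0,0,20,-1],[0,0,0,0,0,0,-1],[0,0,0,0,0,0,-1]]'
```

```text
t: 11.25
eef_pos: [582.5, -278.3, 20.2]
tcp_rot: [-3.14, -0.001, -1.676]
ft_force: [0.2, -0.5, 0.0]
opening: 1.0
t: 11.95
eef_pos: [582.0, -278.4, 19.2]
tcp_rot: [-3.142, -0.0, -1.676]
ft_force: [0.1, -0.4, 1.0]
opening: 0.527
t: 12.95
eef_pos: [581.6, -278.1, 218.8]
tcp_rot: [3.141, 0.0, -1.676]
ft_force: [-0.4, 0.7, -1.7]
opening: 0.526
```

Held. Now I carry it over the riser: +3.3 mm in x, +213 mm in y. The seated TCP z should be about 129.

```bash
python3 -m inch '[[0,0,0,1,35,0,-1],[0,0,0,1,35,0,-1],[0,0,0,1,35,0,-1],[0,0,0,0,35,0,-1],[0,0,0,0,35,0,-1],[0,0,0,0,30,0,-1],[0,0,0,0,8,0,-1],[0,0,0,0,0,0,-1],[0,0,0,0,0,0,-1]]'
python3 -m inch '[[0,0,0,0,0,-20,-1],[0,0,0,0,0,-20,-1],[0,0,0,0,0,-20,-1],[0,0,0,0,0,-5,-1],[0,0,0,0,0,0,-1],[0,0,0,0,0,0,-1]]'
```

```text
t: 13.85
eef_pos: [584.9, -66.0, 218.4]
tcp_rot: [3.141, -0.0, -1.676]
ft_force: [0.6, -0.7, -0.5]
opening: 0.526
t: 14.45
eef_pos: [585.4, -66.0, 154.9]
tcp_rot: [-3.141, -0.0, -1.677]
ft_force: [0.9, 0.3, -1.7]
opening: 0.526
```

```bash
python3 -m inch '[[0,0,0,0,0.5,-6,-1],[0,0,0,0,0,-6,-1],[0,0,0,0,0,-5,-1],[0,0,0,0,0,-4,-1],[0,0,0,0,0,-2,-1],[0,0,0,0,0,-1,-1],[0,0,0,0,0,0,-1],[0,0,0,0,0,0,-1]]'
```

```text
t: 15.25
eef_pos: [585.1, -64.8, 130.3]
tcp_rot: [-3.141, -0.0, -1.676]
ft_force: [0.8, -0.7, -2.0]
opening: 0.526
```

```bash
python3 -m inch '[[0,0,0,0,0,-1,-1],[0,0,0,0,0,-0.5,-1],[0,0,0,0,0,0,-1],[0,0,0,0,0,0,-1]]'
```

```text
t: 15.65
eef_pos: [585.1, -64.9, 129.1]
tcp_rot: [-3.141, -0.0, -1.676]
ft_force: [-1.3, 0.1, 5.1]
opening: 0.526
```

Contact at 129.1 mm, as expected. I'll release, retreat and check.

```bash
python3 -m inch '[[0,0,0,0,0,0,1],[0,0,0,0,0,0,1],[0,0,0,0,0,0,1],[0,0,0,0,0,0,1],[0,0,0,0,0,20,1],[0,0,0,0,0,30,1],[0,0,0,0,0,30,1],[0,0,0,0,0,30,1],[0,0,0,0,0,0,1]]'
python3 -m inch '[[0,0,0,0,-35,0,1],[0,0,0,0,-35,0,1],[0,0,0,0,-35,0,1],[0,0,0,0,-35,0,1],[0,0,0,0,-35,0,1],[0,0,0,0,-35,0,1],[0,0,0,0,0,0,1],[0,0,0,0,0,0,1],[0,0,0,0,0,0,1]]'
python3 - <<'E'
from h import *
for c in("top","scene"):
    im=viewer.read_camera(c);W=cloud(im); save("f_"+c,im["color"])
    k=(abs(W[...,0]-585)<60)&(abs(W[...,1]+64)<60)&(W[...,2]>155)&(W[...,2]<200);p=W[k]
    if len(p)>20: print(c,np.percentile(p[:,2],95),cv2.minAreaRect(p[:,:2].astype(np.float32)))
save("f_crop",cv2.resize(im["color"][80:320,130:430],(750,600)))
E
```

```text
t: 16.55
eef_pos: [586.3, -65.1, 242.5]
tcp_rot: [-3.135, -0.001, -1.676]
ft_force: [-0.4, 0.3, -0.1]
opening: 1.001
t: 17.45
eef_pos: [584.9, -273.9, 238.2]
tcp_rot: [3.141, 0.0, -1.676]
ft_force: [-0.3, 0.1, 0.7]
opening: 0.999
top 188.3020811500825 ((584.7884521484375, -66.06103515625), (50.187034606933594, 80.90351104736328), 84.60576629638672)
scene 185.41093578313956 ((585.1259155273438, -63.798763275146484), (53.00295639038086, 83.73258209228516), 84.427978515625)
```

View pics/f_crop.png

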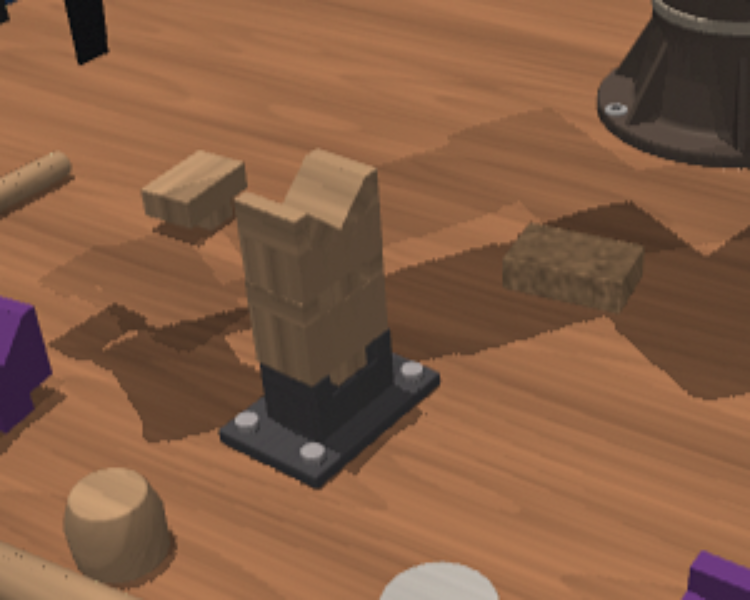

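The picture shows the full stack upright and closed at the joints: pedestal at (330,410), riser at (320,320) and vee cradle at (310,220). The top is at 185 mm, as expected, and the gripper is clear.

```bash
python3 -c "
from h import *
print(ticket.job_done())"
```

```text
the job is handed in; nothing more can be done
None
```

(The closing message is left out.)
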